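# Weigh the tall pail on the spring scale

## Task

Weigh the tall, narrow lidded pail: hang it by its wire bail on the hook of the spring scale and lower it gently, so that the hook is never driven to its bottom stop. Let go, back off and finish only when the pail hangs still and the hook has stopped bobbing; leave the wide pail where it stands.

Things in the scene. Friction and masses are not known exactly. Their poses are not given: they have to be found in the camera images.
- tall_pail: Lidded steel pail 90 mm wide (lid 96), 100 high, 0.36-0.56 kg. Origin: centre of underside, z up. Stiff 7 mm wire bail in its y-z plane: uprights at y ±42, sloping shoulders, level top bar along y, 44 long, underside 150 above origin. Hook passes through bail along pail's x. On the bar a black grip block 24 (x) by 16 (y), 157 to 208 above origin: pinch it across the 16, above the bar.
- wide_pail: The other pail, same make, not to be moved: 124 mm wide (lid 130), only 55 mm high, underside of its bail's bar at 85 mm, top of its grip at 143 mm. Origin: centre of its underside, z up.
- hook_seat (a point): Top face of the scale hook, mid-seat, where the bar should lie: 235 mm high unloaded, dips with it. x: outward along the hook from column to free tip; z up. Flat bar 14 mm wide, 8 thick: level ±22 mm in x; outer tip rises to 47 out, 21 above seat (bring bar in over it from outside, then lower); inner end slopes up to carriage, face 65 behind seat. Column 36 square, 297 high, axis 95 behind.
- scale_hook (a joint): Dip of the hook in m: 0 unloaded, grows downward, bottom stop at 0.070. Spring about 150 N/m, lightly damped: the tall pail's full weight brings it down 22 to 37 mm, and it bobs for about a second after a sudden change of load. A base plate 12 mm high lies under the hook.
Not all that is in view belongs to the job. Leave any blue look-alike of the tall_pail alone.

How it is judged:
By the outcome, as a careful person would: the job done as asked, in the order asked, and still so for the second after the job is handed in, with the robot touching nothing.
It also fails if it takes over 48 s, if anything falls off the work surface, if the arm or the gripper's body presses on something with over 40 N, if the wrist force passes 120 N, or if a joint passes its speed limit or range.

## Robot

A 6-joint arm with a two-finger parallel gripper is mounted at the origin on the work surface. World frame = base frame: x ahead of the robot, y to its left, z up, the work surface at z = 0. Lengths are in m, angles in rad, forces in N, time in s.
With the tool pointing down it reaches from about 0.25 to 0.775 m from the base axis. Payload 4 kg.
Tool frame: the origin (TCP) lies at the very end of the fingers, on their centre line; the grasp point (between the pads) lies hold_point_z behind it (hold_point_z is the distance from the TCP to the grasp point, in m); z points along the fingers, y is the direction in which the jaws open and shut (so a half turn about z gives the same grasp; the last joint's range is limited). The gripper opens to 94 mm and grips with 3 to 60 N. Pads are 16 mm wide; open, the fingers measure 119 mm over their backs; the gripper's body (75 mm by 177 mm) begins 78 mm behind the grasp point.
Start: joints at [1.216, 0.087, 1.371, -0, 1.684, -0.103], TCP at [0.137, 0.533, 0.172] pointing down, gripper open.
Joint ranges: [-3.1, 3.1], [-0.76, 2.03], [0.27, 2.55], [-1.08, 4.22], [0.17, 2.65], [-2.57, 2.57]. Speed limits (rad/s): [2.79, 2.79, 3.14, 3.14, 3.14, 3.14].

## Interface

Orientations are given as [roll, pitch, yaw] about the fixed x, y, z axes, in that order (R = Rz(yaw) Ry(pitch) Rx(roll)).
In Python, from bench import * gives the robot as it stands.
- The arm moves only by the tool step_arm, never from a script. Its argument "increments" is text: rows parted by semicolons, each of 6 numbers parted by spaces: the shift along the tool's x, y, z in cm, then the turn, a rotation vector about the tool's x, y, z in rad. A call has 1 to 5 rows; each row shifts and turns the commanded pose from where the row before left it, along the tool's axes as they then stand; what a row does not reach is not made up. A row lasts 1/10 s, in which the tool goes at most 50 mm and 8.59 degrees, less where a joint would pass 70% of its speed; a pose out of reach is approached as far as the arm can. A call is refused whole if a number of a shift passes 5 or a number of a turn 0.15, either way. A call with a gripper value outside its range is refused whole. "claw" is the gripper's target within -1 to 1 (shut at 1, half-way at 0, fully open at -1), set as the call begins (left out, the last holds). The fingers move at their own pace and stop on an object; the grip force is fixed at half the most. Time passes only in rows, so rows that do not move let the fingers close. It gives the time, the measured TCP pose, the force and the opening at its end, in the units of the state.
- get_obs(): the state, without advancing time (a new reading comes with each control period).
- snapshot(name): name is "scene" or "top"; returns the picture (400x640x3 uint8, red, green, blue); there is no depth.
- calibration(name): a dict with "camera_matrix" (3x3 intrinsics, pixels), "k1" (the pictures are not rectified: a ray, as slopes to the right and down, at radius r is drawn at 1 + k1 r^2 times it, then the intrinsics apply), "eye" and "orientation" of the camera in the world. Camera axes: x right, y up, looking along -z (the intrinsics and any distortion apply to the point x, -y, -z); pixel columns grow to the right and rows downward; lengths in m; the calibration is good to about 2 mm. A picture is of the moment at which its call begins. calibration takes no time and is no camera call.
- close_job(): hands the job in, once; it reports no verdict.
The state is a dict: "time": time; "joint_positions": joint angles; "qvel": joint speeds; "joint_torque": joint torques, N m; "tool_pos": TCP position; "ee_rot": TCP orientation; "wrist_force": force on the tool from outside, world axes, zero at the start; "wrist_torque": the same for the moment, N m; "width": finger opening in m.
Only numpy, scipy, OpenCV 4.12 (cv2) and the standard library are available. Lean on these libraries where they do the work, as an engineer would, in place of code of your own. Each camera call takes 0.05 s, during which the arm holds its last target. There are 200 camera calls.

## Working session

There is one attempt and no reset: what is moved stays moved. The work goes in short steps, Python scripts to look and compute and a tool call to move; the robot and the scene stay as the last step left them, time stands still between calls to the robot, and variables do not carry over. Pictures are saved under pics/ and viewed, about 8 in all and at most 12, crops included, and the job is handed in when it is done.

Besides the shell and the picture viewer there is one more tool, called in YAML: its name, and indented under it one key for each argument. step_arm: Moves the arm, as the interface text tells. Its arguments: {"type":"object","properties":{"increments":{"type":"string"},"claw":{"type":"number"}},"required":["increments"]}

```bash
mkdir -p pics; ls; python3 - <<'E'
from bench import *
import cv2
for n in("scene","top"):
    cv2.imwrite(f"pics/{n}0.png",snapshot(n)[:,:,::-1]); print(n,calibration(n))
print(get_obs())
E
```

```text
pics
scene {'camera_matrix': array([[454.76923104,   0.        , 309.13718152],
       [  0.        , 454.76923104, 201.51489898],
       [  0.        ,   0.        ,   1.        ]]), 'k1': -0.05949172052570881, 'eye': array([1.3434218 , 0.15323247, 1.04872568]), 'orientation': array([0.75302384, 0.00466074, 1.65116151])}
top {'camera_matrix': array([[481.32879413,   0.        , 321.95643702],
       [  0.        , 481.32879413, 199.19213758],
       [  0.        ,   0.        ,   1.        ]]), 'k1': -0.10226847105866274, 'eye': array([0.26841973, 0.05667998, 1.41288622]), 'orientation': array([ 0.18765791,  0.02555534, -1.56430934])}
{'time': 0.1, 'joint_positions': array([ 1.21593785e+00,  8.78896219e-02,  1.37207474e+00, -1.70421854e-05,
        1.68359891e+00, -1.03082720e-01]), 'qvel': array([ 0.00082281, -0.00228408, -0.00334058, -0.00136729, -0.00152245,
        0.00163237]), 'joint_torque': array([ 2.32820414e-03, -3.41252518e+01, -3.03301477e+01,  7.19935074e-02,
        3.04546428e-02, -9.13406097e-05]), 'tool_pos': array([0.13682732, 0.53213933, 0.17113102]), 'ee_rot': array([-3.13963075e+00, -1.85929672e-04,  2.88981481e+00]), 'wrist_force': array([ 0.34565874, -0.32643682, -0.46429412]), 'wrist_torque': array([0.02216416, 0.00565284, 0.0066593 ]), 'width': 0.09439596727348383}
```

View pics/scene0.png

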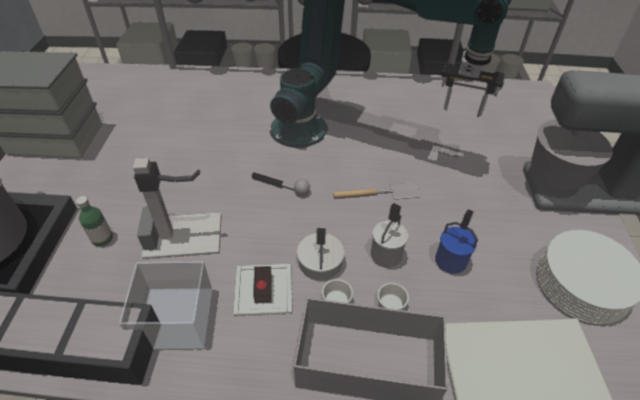

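View pics/top0.png

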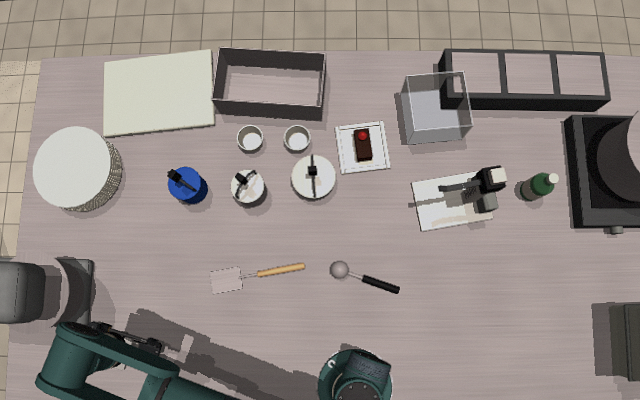

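The scene shows the steel pails at about (389,240) (tall) and (320,255) (wide), a blue look-alike at (456,248), and the scale at (165,205) with its hook pointing towards +y. In the top view they are at (248,186), (313,176), (187,183) and (470,190). Candidates: grey tall pail (389,240), grey wide low pail (320,255), blue pail (456,248). By the description I choose the grey, tall, narrow one. Next is a close crop.

```bash
cat > h.py <<'E'
import numpy as np, cv2
from scipy.spatial.transform import Rotation as Ro
from bench import *
def ray(n,u,v):
    c=calibration(n); K=c["camera_matrix"]; d=np.array([(u-K[0,2])/K[0,0],(v-K[1,2])/K[1,1]]); s=d.copy()
    for _ in range(20): s=d/(1+c["k1"]*(s@s))
    w=Ro.from_euler('xyz',c["orientation"]).apply([s[0],-s[1],-1]); return c["eye"],w/np.linalg.norm(w)
def tri(ps,pt):
    (a,u),(b,v)=ray("scene",*ps),ray("top",*pt)
    t=np.linalg.lstsq(np.c_[u,-v],b-a,rcond=None)[0]; p,q=a+t[0]*u,b+t[1]*v
    return (p+q)/2,np.linalg.norm(p-q)
def atz(n,p,z):
    e,w=ray(n,*p); return e+w*(z-e[2])/w[2]
def proj(n,P):
    c=calibration(n);K=c["camera_matrix"]; q=Ro.from_euler('xyz',c["orientation"]).inv().apply(np.atleast_2d(P)-c["eye"])
    s=np.c_[q[:,0],-q[:,1]]/-q[:,2:]; s=s*(1+c["k1"]*(s**2).sum(1,keepdims=True)); return s*[K[0,0],K[1,1]]+[K[0,2],K[1,2]]
def crop(img,x,y,w,h,f):
    return cv2.resize(img[y:y+h,x:x+w],None,fx=f,fy=f,interpolation=cv2.INTER_CUBIC)
E
python3 - <<'E'
from h import *
s=cv2.imread("pics/scene0.png");t=cv2.imread("pics/top0.png")
# scene scale x130-230,y150-262 ; tail
f=4
a=np.hstack([crop(s,130,152,100,75+30,f)[:300],crop(s,350,200,100,75,f)])
b=np.hstack([crop(t,405,158,105,75,f)[:,:400],crop(t,205,148,100,75,f)])
cv2.imwrite("pics/c1.png",np.vstack([a,b]))
E
```

```text
(no output)
```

View pics/c1.png

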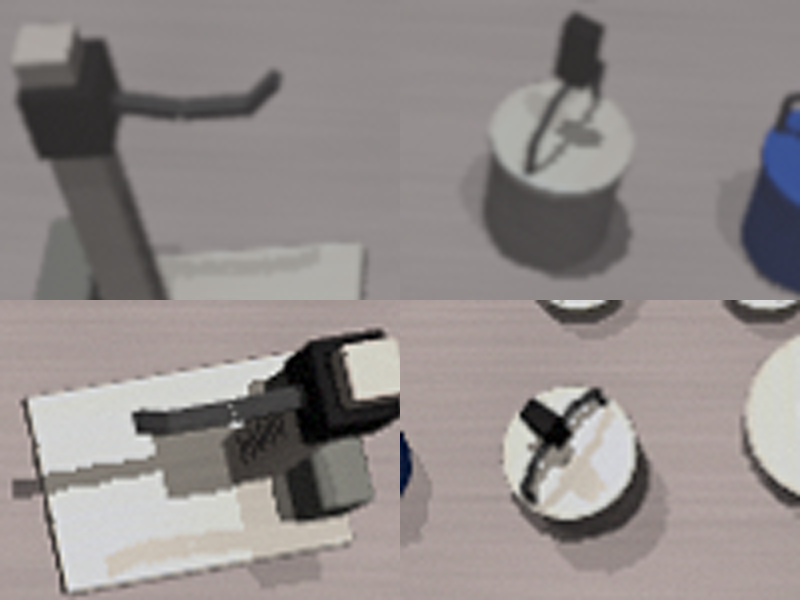

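The close crop confirms the choice: a grey tall pail with its lid centred at scene (561,137)/4+(250,200) and its grip block tilted out by perspective only. Scale: inner kink about (180,112), outer bend (245,108), tip (277,76) in the scene crop. I'll fit both poses and overlay the models.

```bash
cat > fit.py <<'E'
from h import *
from scipy.optimize import least_squares
def P(c,x0,y0,ox,oy): return ((c[0]-x0+.5)/4-.5+ox,(c[1]-y0+.5)/4-.5+oy)
S=lambda *c:P(c,0,0,130,152); SP=lambda *c:P(c,400,0,350,200)
T=lambda *c:P(c,0,300,405,158); TP=lambda *c:P(c,400,300,205,148)
def pose(p,q): return Ro.from_euler('z',p[3]).apply(np.atleast_2d(q))+p[:3]
E
cat > f1.py <<'E'
from fit import *
for nm,a,b in [("kink",S(182,110),T(233,412)),("bend",S(245,106),T(160,420)),("tip",S(277,74),T(137,420)),("lid",SP(561,137),TP(570,454)),("griptop",SP(583,20),TP(537,413)),("footA",SP(530,168),TP(600,395)),("footB",SP(530,168),TP(530,497))]:
    print(nm,*np.round(tri(a,b),4))
hook=[("scene",S(182,110),(-.022,0,0)),("scene",S(245,106),(.022,0,0)),("scene",S(277,74),(.047,0,.021)),("top",T(233,412),(-.022,0,0)),("top",T(160,420),(.022,0,0)),("top",T(137,420),(.047,0,.021))]
pail=[("scene",SP(561,137),(0,0,.1)),("top",TP(570,454),(0,0,.1)),("scene",SP(583,20),(0,0,.208)),("top",TP(537,413),(0,0,.208))]
for L,x0 in((hook,[.45,-.2,.235,1.5]),(pail,[.4,.2,0,1])):
    r=least_squares(lambda p:np.concatenate([(proj(n,pose(p,q))[0]-m) for n,m,q in L]+[[0.01*(p[3]-x0[3])]]),x0)
    print(np.round(r.x,4),np.round(r.fun,1))
print("footA z.1",atz("top",TP(600,395),.105),"footB",atz("top",TP(530,497),.105), "sc", atz("scene",SP(530,168),.105))
E
python3 f1.py
```

```text
Traceback (most recent call last):
  File "f1.py", line 3, in <module>
    print(nm,*np.round(tri(a,b),4))
              ~~~~~~~~^^^^^^^^^^^^
ValueError: setting an array element with a sequence. The requested array has an inhomogeneous shape after 1 dimensions. The detected shape was (2,) + inhomogeneous part.
```

```bash
sed -i 's/print(nm,\*np.round(tri(a,b),4))/p,e=tri(a,b); print(nm,np.round(p,4),round(e,4))/' f1.py; python3 f1.py
```

```text
kink [ 0.5278 -0.2659  0.2322] 0.0001
bend [ 0.5229 -0.2218  0.2337] 0.0055
tip [ 0.517  -0.1997  0.2584] 0.0012
lid [0.5557 0.3036 0.0952] 0.0004
griptop [0.5571 0.3033 0.213 ] 0.0011
footA [0.5949 0.2806 0.1093] 0.0008
footB [0.5359 0.3153 0.0423] 0.0517
[ 0.5252 -0.2446  0.2344  1.7402] [-0.5 -0.3  0.8 -0.5  1.   1.   0.3 -0.6  1.6  0.2 -0.6  0.1  0. ]
[5.565e-01 3.034e-01 8.000e-04 1.000e+00] [ 0.1 -1.1 -0.3 -0.7  0.   0.9  0.5  0.6 -0. ]
footA z.1 [0.59601372 0.28180379 0.105     ] footB [0.52283149 0.32860697 0.105     ] sc [0.59161377 0.28080858 0.105     ]
```

```bash
python3 - <<'E'
from fit import *
import bench
print([n for n in dir(bench) if not n.startswith('_')], getattr(bench,'hold_point_z',None))
pc=[T(25,400),T(65,592),T(350,545)]
q=[atz("top",p,.012) for p in pc]; print("plate",np.round(q,3), "yaw",np.arctan2(*(q[1]-q[2])[1::-1]))
for nm,p in [("box near L",(401,105)),("box near R",(409,144)),("boxR",(471,137))]: print(nm,atz("top",p,.09).round(3))
for nm,p,z in [("wide",(313,176),.055),("blue",(187,185),.1)]: print(nm,atz("top",p,z).round(3))
hook=[.5248,-.2446,.235,1.70]; pail=[.5565,.3034,0,1.003]
s=cv2.imread("pics/scene0.png");t=cv2.imread("pics/top0.png")
w=[(0,-.042,.1),(0,-.042,.12),(0,-.022,.1535),(0,.022,.1535),(0,.042,.12),(0,.042,.1)]
th=np.linspace(0,2*np.pi,60); lid=np.c_[.048*np.cos(th),.048*np.sin(th),0*th+.1]
g=[(a,b,c) for c in(.157,.208) for a,b in((.012,.008),(.012,-.008),(-.012,-.008),(-.012,.008),(.012,.008))]
hk=[(-.065,0,.012),(-.022,0,0),(.022,0,0),(.047,0,.021)]
def draw(im,n,x,y,items):
    c=crop(im,x,y,100,75,4)
    for p,pts,col in items:
        u=((proj(n,pose(p,np.array(pts,float)))-[x,y]+.5)*4-.5).round().astype(np.int32); cv2.polylines(c,[u.reshape(-1,1,2)],False,col,1)
    return c
R,G,B=(0,0,255),(0,255,0),(255,255,0)
a=np.hstack([draw(s,"scene",130,152,[(hook,hk,G)]),draw(s,"scene",350,200,[(pail,w,R),(pail,lid,G),(pail,g,B)])])
b=np.hstack([draw(t,"top",405,158,[(hook,hk,G)]),draw(t,"top",205,148,[(pail,w,R),(pail,lid,G),(pail,g,B)])])
cv2.imwrite("pics/c2.png",np.vstack([a,b]))
E
```

```text
['IKError', 'calibration', 'close_job', 'get_obs', 'hold_point_z', 'snapshot'] 0.0188
plate [[ 0.585 -0.17   0.012]
 [ 0.441 -0.196  0.012]
 [ 0.476 -0.409  0.012]] yaw 1.7327959360828011
box near L [ 0.799 -0.136  0.09 ]
box near R [ 0.681 -0.156  0.09 ]
boxR [ 0.702 -0.336  0.09 ]
wide [0.595 0.119 0.055]
blue [0.558 0.475 0.1  ]
```

View pics/c2.png

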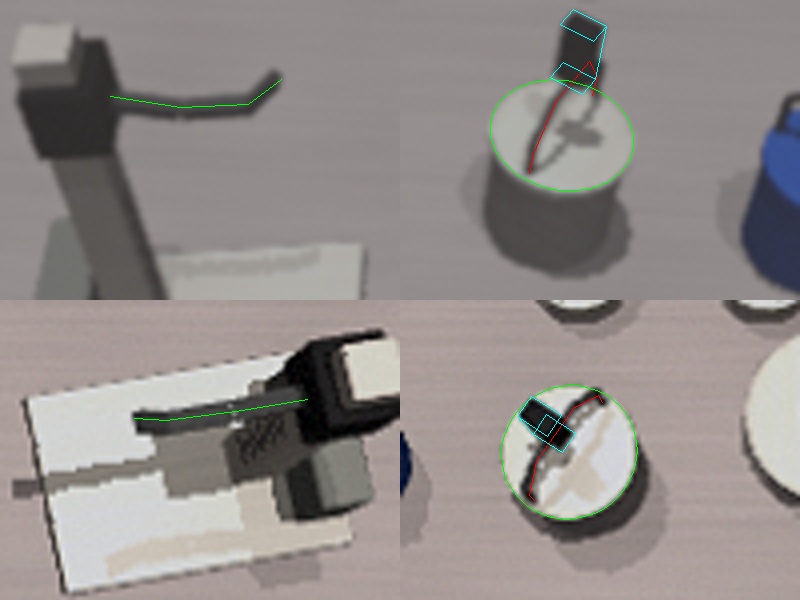

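Both overlays fit within a pixel or two: lid, bail, grip and hook line all match. Picture count is 4. Next I'll plan the approach to above the grip, with tool yaw 1.003 (a turn of −1.887, which keeps joint 6 in range).

```bash
cat > plan.py <<'E'
from h import *
import sys
def plan(x,y,z,yaw,n,r=2):
    o=get_obs(); p=np.array(o["tool_pos"]); A=Ro.from_euler('xyz',o["ee_rot"]); g=np.array([x,y,z]); G=Ro.from_euler('xyz',[np.pi,0,yaw])
    print("t",round(o["time"],2),"p",p.round(4),"rot",np.round(o["ee_rot"],3),"F",o["wrist_force"].round(2),"w",round(o["width"],4),"q6",round(o["joint_positions"][5],2))
    tot=(A.inv()*G).as_rotvec()
    rows=[]
    for k in range(n):
        d=A.inv().apply((g-p)/(n-k))*100; t=(A.inv()*G).as_rotvec()/(n-k)
        d=d.round(r); t=t.round(3); p=p+A.apply(d)/100; A=A*Ro.from_rotvec(t); rows.append(" ".join(f"{v:g}" for v in [*d,*t]))
    for i in range(0,n,5): print("; ".join(rows[i:i+5]))
if __name__=="__main__": a=list(map(float,sys.argv[1:])); plan(*a[:4],int(a[4]))
E
python3 plan.py .5565 .3034 .27 1.003 15
```

```text
t 0.1 p [0.1368 0.5321 0.1711] rot [-3.14 -0.    2.89] F [ 0.35 -0.33 -0.46] w 0.0944 q6 -0.1
-3.09 -0.78 -0.66 -0 0 0.126; -3.16 -0.39 -0.66 -0 0 0.126; -3.19 0.01 -0.66 -0 0 0.126; -3.16 0.41 -0.66 -0 0 0.126; -3.08 0.81 -0.66 -0 0 0.126
-2.96 1.19 -0.66 -0 0 0.126; -2.78 1.55 -0.66 -0 0 0.126; -2.57 1.89 -0.66 -0 0 0.126; -2.31 2.2 -0.66 -0 0 0.126; -2.01 2.47 -0.66 -0 0 0.125
-1.69 2.7 -0.65 -0 0 0.126; -1.34 2.89 -0.66 -0 0 0.125; -0.97 3.04 -0.65 0 0.001 0.126; -0.57 3.13 -0.66 0 0 0.125; -0.18 3.18 -0.65 0 0.001 0.126
```

step_arm:
  increments: "0 0 -4 0 0 0; 0 0 -4 0 0 0; 0 0 -2 0 0 0"
  claw: -1

```text
time: 0.4
tool_pos: [0.1372, 0.5333, 0.2755]
ee_rot: [3.137, 0.0, 2.89]
wrist_force: [0.3, -0.5, 0.3]
width: 0.0943
```

```bash
python3 plan.py .5565 .3034 .275 1.003 15
```

```text
t 0.4 p [0.1372 0.5333 0.2755] rot [3.137 0.    2.89 ] F [ 0.33 -0.49  0.3 ] w 0.0943 q6 -0.1
-3.09 -0.79 0 0 -0 0.126; -3.16 -0.39 0 0 -0 0.126; -3.19 0.01 0 0 -0 0.126; -3.16 0.41 0 0 -0 0.126; -3.09 0.8 0 0 -0 0.126
-2.96 1.18 0 0 -0 0.126; -2.79 1.55 0 0 -0 0.126; -2.57 1.88 0 0 -0.001 0.126; -2.31 2.19 0.01 0 -0 0.126; -2.02 2.46 0.01 0 -0.001 0.125
-1.7 2.7 0.01 0 -0 0.126; -1.35 2.89 0.01 0 -0.001 0.125; -0.97 3.04 0 0 -0.001 0.126; -0.59 3.13 0.01 0.001 -0 0.125; -0.19 3.18 0 0 -0.001 0.126
```

step_arm:
  increments: "-3.1 -0.8 0 0 0 0.126; -3.2 -0.4 0 0 0 0.126; -3.2 0 0 0 0 0.126; -3.2 0.4 0 0 0 0.126; -3.1 0.8 0 0 0 0.126"

```text
time: 0.9
tool_pos: [0.2784, 0.4543, 0.2716]
ee_rot: [-3.141, 0.0, 2.255]
wrist_force: [0.3, 0.8, 0.3]
width: 0.0944
```

step_arm:
  increments: "-3 1.2 0 0 0 0.126; -2.8 1.5 0 0 0 0.126; -2.6 1.9 0 0 0 0.126; -2.3 2.2 0 0 0 0.126; -2 2.5 0 0 0 0.126"

```text
time: 1.4
tool_pos: [0.4189, 0.3773, 0.2716]
ee_rot: [-3.141, 0.0, 1.625]
wrist_force: [0.0, 0.1, -0.7]
width: 0.0939
```

step_arm:
  increments: "-1.7 2.7 0 0 0 0.126; -1.3 2.9 0 0 0 0.126; -1 3 0 0 0 0.126; -0.6 3.1 0 0 0 0.126; -0.2 3.2 0 0 0 0.126"

```text
time: 1.9
tool_pos: [0.558, 0.3005, 0.2714]
ee_rot: [-3.141, 0.001, 0.995]
wrist_force: [-0.5, 1.6, -0.3]
width: 0.0942
```

step_arm:
  increments: "0 0 0 0 0 0; 0 0 0 0 0 0"

```text
time: 2.1
tool_pos: [0.5572, 0.301, 0.2709]
ee_rot: [-3.14, 0.002, 1.0]
wrist_force: [-1.0, -0.0, -0.4]
width: 0.0942
```

```bash
python3 plan.py .5565 .3034 .168 1.003 5; python3 - <<'E'
from h import *
s=snapshot("scene")[:,:,::-1];t=snapshot("top")[:,:,::-1]
cv2.imwrite("pics/s1.png",s);cv2.imwrite("pics/t1.png",t)
cv2.imwrite("pics/c3.png",np.hstack([crop(s,340,150,100,130,4),crop(t,195,130,100,130,4)]))
E
```

```text
t 2.1 p [0.5572 0.301  0.2709] rot [-3.14e+00  2.00e-03  1.00e+00] F [-0.98 -0.05 -0.36] w 0.0942 q6 0.98
0.04 -0.03 2.06 -0 0 -0.001; 0.04 -0.03 2.06 -0 0 -0.001; 0.03 -0.04 2.06 -0.001 0.001 -0; 0.03 -0.04 2.06 -0 0 -0.001; 0.04 -0.03 2.05 -0.001 0.001 -0
```

View pics/c3.png

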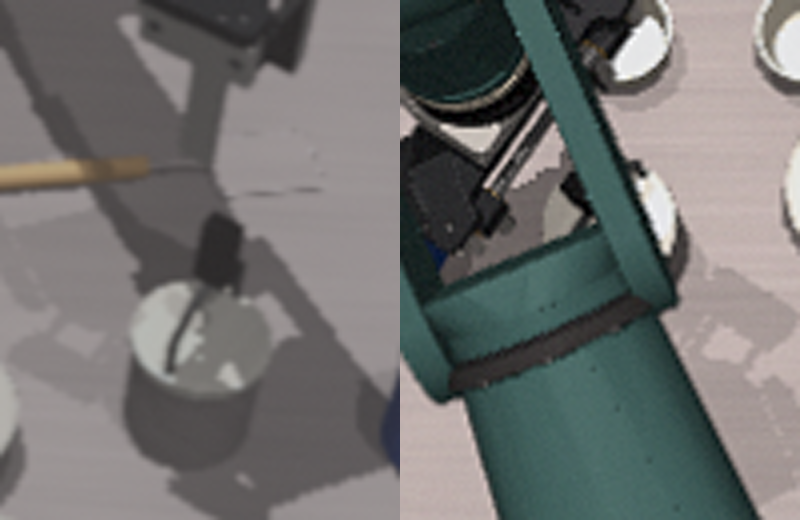

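```bash
python3 - <<'E'
from h import *
d=np.array([.84,-.54,0]);c=np.array([.5572,.301,.271])
for k in(-.06,-.047,0,.047,.06): print(k,(proj("scene",c+k*d)[0]-[340,150])*4,(proj("top",c+k*d)[0]-[195,130])*4+[400,0])
print((proj("scene",[.5565,.3034,.208])[0]-[340,150])*4)
E
```

```text
-0.06 [279.40297     98.50817404] [506.10684653 241.34543462]
-0.047 [269.25800878 110.04833561] [518.213009   223.90858506]
0 [231.4314779  153.05017907] [561.78269455 161.28226798]
0.047 [191.71408306 198.15635619] [605.01084813  99.34342938]
0.06 [180.37765391 211.02244392] [616.90219221  82.33915477]
[221.44958047 223.14083191]
```

The crop shows the grip and bail at (215,250), with one finger at about (205,120) that is hard to judge against the shadow. I'll descend partway and look again with better contrast.

step_arm:
  increments: "0.1 -0.1 2 0 0 0; 0.1 -0.1 2 0 0 0; 0 0 0.5 0 0 0; 0 0 0 0 0 0"

```text
time: 2.6
tool_pos: [0.5553, 0.3047, 0.2265]
ee_rot: [-3.14, 0.002, 1.002]
wrist_force: [-0.4, -0.6, -0.4]
width: 0.094
```

```bash
python3 plan.py .5565 .3034 .168 1.003 3; python3 - <<'E'
from h import *
s=snapshot("scene")[:,:,::-1];t=snapshot("top")[:,:,::-1]
c=np.hstack([crop(s,340,150,100,130,4),crop(t,195,130,100,130,4)])
cv2.imwrite("pics/c4.png",(255*(c/255.)**.5).astype(np.uint8))
E
```

```text
t 2.6 p [0.5553 0.3047 0.2265] rot [-3.140e+00  2.000e-03  1.002e+00] F [-0.36 -0.56 -0.42] w 0.094 q6 0.98
-0.01 0.06 1.95 -0 0.001 -0; -0.01 0.06 1.95 -0.001 0 -0.001; -0.01 0.06 1.95 -0 0.001 -0
```

View pics/c4.png

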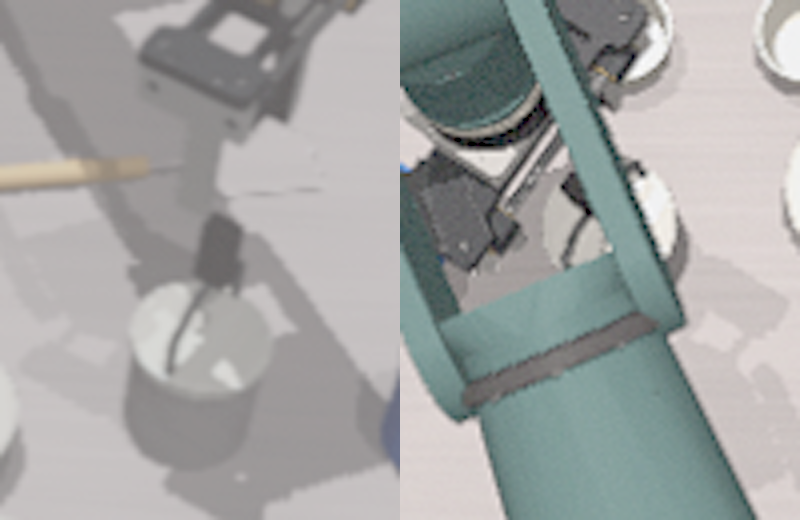

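```bash
python3 - <<'E'
from h import *
s=np.ascontiguousarray(snapshot("scene")[:,:,::-1])
o=get_obs(); A=Ro.from_euler('xyz',o["ee_rot"]); x,y,w,h=365,150,65,65; f=8
c=crop(s,x,y,w,h,f); c=cv2.normalize(c,None,0,255,cv2.NORM_MINMAX); c=(255*(np.clip(c/200.,0,1))**.6).astype(np.uint8); raw=c.copy()
for sg in(-1,1):
    pts=np.array([(a,sg*b,z) for z in(0,-.05) for a,b in((.008,.047),(.008,.0595),(-.008,.0595),(-.008,.047),(.008,.047))])
    u=((proj("scene",o["tool_pos"]+A.apply(pts))-[x,y]+.5)*f-.5).round().astype(np.int32)
    cv2.polylines(c,[u.reshape(-1,1,2)],False,(0,255,0),1)
cv2.imwrite("pics/c5.png",np.hstack([c[:,:400+60],raw[:,100:440]]))
E
```

```text
(no output)
```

View pics/c5.png

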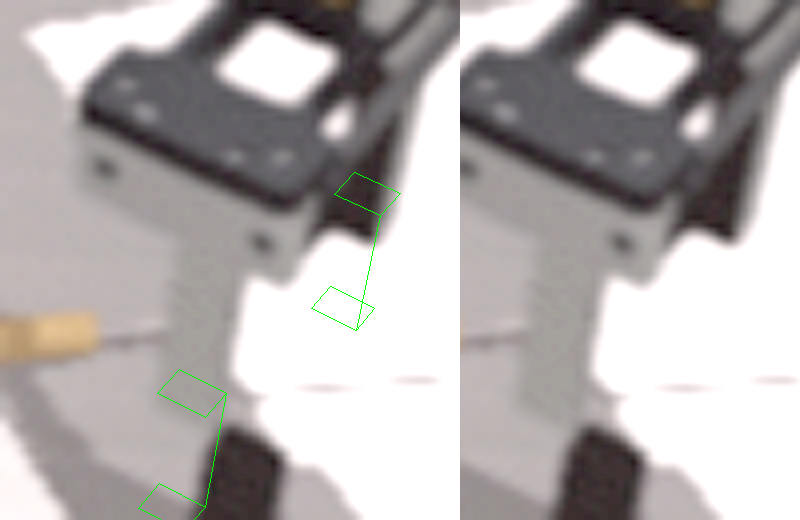

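The picture shows the near fingertip at about (185,425) and the far one at (365,240). That is some 20–30 mm higher than the TCP model predicts (green boxes), while the lateral position agrees. The gripper's pale pads may just be invisible against the table. Descending to TCP z of 0.170 is safe either way, so I'll check against the dark grip there.

step_arm:
  increments: "0 0 1.5 0 0 0; 0 0 1.5 0 0 0; 0 0 1.5 0 0 0; 0 0 1.1 0 0 0; 0 0 0 0 0 0"

```text
time: 3.25
tool_pos: [0.5553, 0.3035, 0.1682]
ee_rot: [-3.139, 0.004, 1.0]
wrist_force: [-0.8, -0.4, -0.6]
width: 0.0937
```

```bash
python3 plan.py .5565 .3034 .168 1.003 3; python3 - <<'E'
from h import *
s=np.ascontiguousarray(snapshot("scene")[:,:,::-1])
o=get_obs(); A=Ro.from_euler('xyz',o["ee_rot"]); x,y,w,h=365,160,65,75; f=8
c=crop(s,x,y,w,h,f); c=(255*(np.clip(c/255.,0,1))**.6).astype(np.uint8); raw=c.copy()
for sg in(-1,1):
    pts=np.array([(a,sg*b,z) for z in(0,-.05) for a,b in((.008,.047),(.008,.0595),(-.008,.0595),(-.008,.047),(.008,.047))])
    u=((proj("scene",o["tool_pos"]+A.apply(pts))-[x,y]+.5)*f-.5).round().astype(np.int32)
    cv2.polylines(c,[u.reshape(-1,1,2)],False,(0,255,0),1)
cv2.imwrite("pics/c6.png",np.hstack([c[:,:400],raw[:,:400]]))
E
```

```text
t 3.25 p [0.5553 0.3035 0.1682] rot [-3.139  0.004  1.   ] F [-0.79 -0.42 -0.64] w 0.0937 q6 0.98
0.02 0.04 0.01 -0.001 0.001 -0.001; 0.02 0.03 0 -0.001 0.002 -0.001; 0.01 0.04 0.01 -0.001 0.001 -0.001
```

View pics/c6.png

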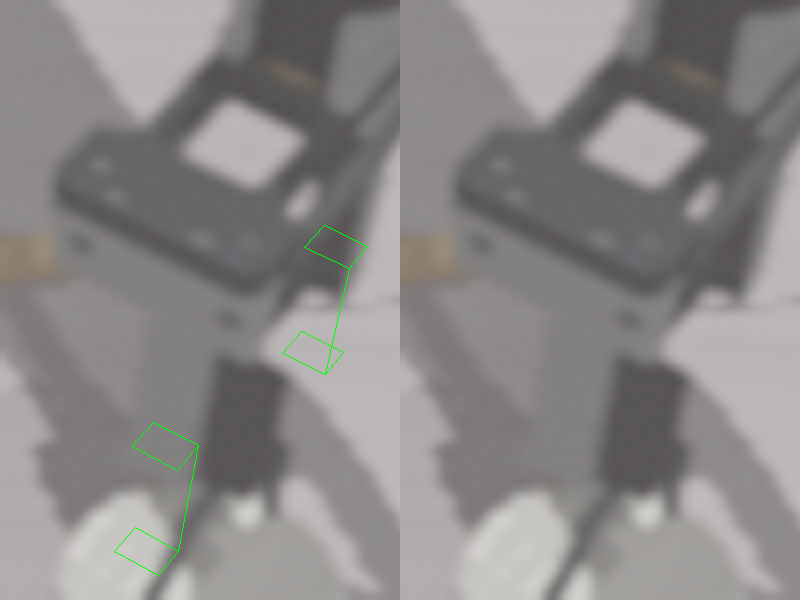

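The near fingertip seems to end near (165,490) and the far one near (330,305), still about 25 mm above the model's boxes. The grip block is at (245,420), between the fingers. Closing is harmless either way, because width and force will tell.

step_arm:
  increments: "0 0 0 0 0 0; 0 0 0 0 0 0; 0 0 0 0 0 0"
  claw: 1

```text
time: 3.6
tool_pos: [0.557, 0.3043, 0.1722]
ee_rot: [3.141, -0.002, 1.0]
wrist_force: [0.3, -0.3, -0.3]
width: 0.0733
```

step_arm:
  increments: "0 0 0 0 0 0; 0 0 0 0 0 0; 0 0 0 0 0 0; 0 0 0 0 0 0"

```text
time: 4.0
tool_pos: [0.5566, 0.3042, 0.1712]
ee_rot: [3.142, -0.0, 1.0]
wrist_force: [0.8, 0.5, 0.0]
width: 0.0411
```

```bash
python3 - <<'E'
from h import *
s=np.ascontiguousarray(snapshot("scene")[:,:,::-1]); t=np.ascontiguousarray(snapshot("top")[:,:,::-1])
o=get_obs(); print(o["time"],o["tool_pos"],o["wrist_force"],o["wrist_torque"],o["width"]); A=Ro.from_euler('xyz',o["ee_rot"])
def v(im,n,x,y,w,h,f):
    c=crop(im,x,y,w,h,f); c=(255*(c/255.)**.6).astype(np.uint8)
    P=np.array([(a,b,z) for z in(0,-.05) for a,b in((.008,.0205),(-.008,.0205),(-.008,-.0205),(.008,-.0205),(.008,.0205))])
    u=((proj(n,o["tool_pos"]+A.apply(P))-[x,y]+.5)*f-.5).round().astype(np.int32); cv2.polylines(c,[u.reshape(-1,1,2)],False,(0,255,0),1); return c
cv2.imwrite("pics/c7.png",np.hstack([v(s,"scene",365,175,50,72,8),v(t,"top",215,130,50,72,8)]))
E
```

```text
4.1 [0.55655272 0.30412639 0.17115866] [-0.15003258 -0.2429556  -0.63567288] [-0.03991099  0.11088027 -0.04610846] 0.033898991523884134
```

View pics/c7.png

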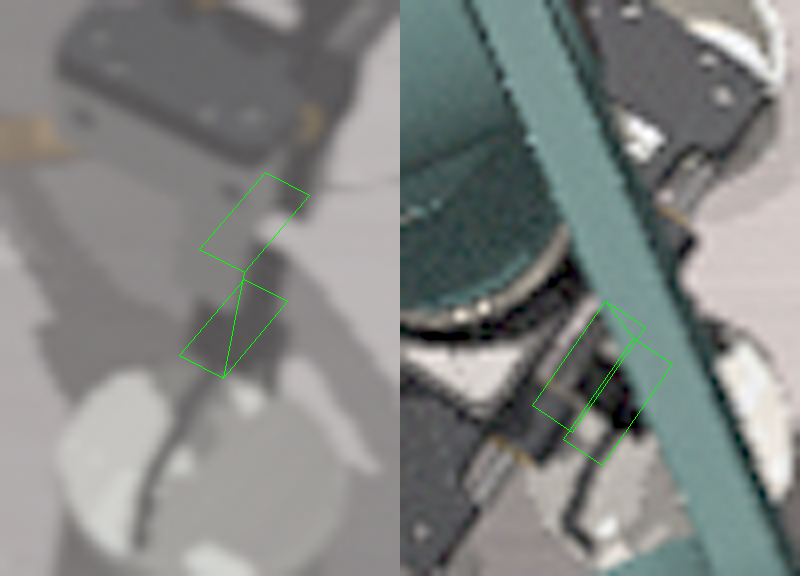

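The fingers are still closing onto the dark block, which is between them in both views. I'll continue.

step_arm:
  increments: "0 0 0 0 0 0; 0 0 0 0 0 0; 0 0 0 0 0 0; 0 0 0 0 0 0"

```text
time: 4.5
tool_pos: [0.5568, 0.3041, 0.1712]
ee_rot: [3.141, -0.0, 1.0]
wrist_force: [1.1, 0.0, -0.5]
width: 0.0151
```

step_arm:
  increments: "0 0 0 0 0 0; 0 0 0 0 0 0"

```text
time: 4.7
tool_pos: [0.5566, 0.3041, 0.1712]
ee_rot: [3.141, -0.0, 1.0]
wrist_force: [0.7, 0.3, -0.0]
width: 0.0157
```

Gripped at 15.7 mm. Now lift gently.

step_arm:
  increments: "0 0 -0.3 0 0 0; 0 0 -0.5 0 0 0; 0 0 -0.7 0 0 0; 0 0 -0.5 0 0 0; 0 0 0 0 0 0"

```text
time: 5.2
tool_pos: [0.5571, 0.3044, 0.1927]
ee_rot: [3.14, -0.002, 1.0]
wrist_force: [0.1, 0.4, -4.6]
width: 0.0148
```

step_arm:
  increments: "0 0 -1 0 0 0; 0 0 -2 0 0 0; 0 0 -2 0 0 0; 0 0 -1 0 0 0; 0 0 0 0 0 0"

```text
time: 5.7
tool_pos: [0.5574, 0.3045, 0.2539]
ee_rot: [3.139, -0.004, 1.0]
wrist_force: [-0.4, -0.1, -3.3]
width: 0.0149
```

```bash
python3 plan.py .5565 .3034 .351 1.0 5
```

```text
t 5.7 p [0.5574 0.3045 0.2539] rot [ 3.139 -0.004  1.   ] F [-0.36 -0.11 -3.29] w 0.0149 q6 0.98
-0.02 0 -1.94 0.001 -0.001 -0; -0.02 0 -1.94 0 -0.001 -0; -0.03 0 -1.94 0.001 -0.001 -0; -0.03 -0 -1.94 0 -0.001 -0; -0.03 -0 -1.95 0.001 -0 -0
```

step_arm:
  increments: "0 0 -1.5 0 0 0; 0 0 -2.5 0 0 0; 0 0 -3 0 0 0; 0 0 -2.4 0 0 0; 0 0 -1.2 0 0 0"

```text
time: 6.2
tool_pos: [0.5568, 0.3042, 0.359]
ee_rot: [3.14, -0.002, 1.0]
wrist_force: [-0.2, 0.9, -4.6]
width: 0.015
```

```bash
python3 plan.py .507 -.126 .36 1.717 20
```

```text
t 6.2 p [0.5568 0.3042 0.359 ] rot [ 3.14e+00 -2.00e-03  1.00e+00] F [-0.17  0.91 -4.61] w 0.015 q6 0.98
-1.94 0.95 -0.01 0 -0 -0.036; -1.98 0.88 -0.01 0 -0 -0.036; -2.01 0.81 -0.01 0 -0 -0.036; -2.04 0.74 -0.01 0 -0 -0.036; -2.06 0.66 -0.01 0 -0 -0.036
-2.08 0.59 -0.01 0 -0 -0.036; -2.1 0.52 -0.01 0 -0 -0.036; -2.12 0.44 -0.01 0 -0 -0.036; -2.14 0.36 -0.01 0 -0 -0.036; -2.15 0.28 -0.01 0 -0 -0.036
-2.15 0.21 -0 0 -0 -0.036; -2.16 0.13 -0.01 0 -0 -0.036; -2.17 0.05 -0 0 -0 -0.036; -2.16 -0.03 -0.01 0 -0 -0.036; -2.16 -0.1 -0 0 -0 -0.036
-2.16 -0.18 -0.01 0 -0 -0.035; -2.15 -0.26 -0 0.001 -0 -0.036; -2.14 -0.33 -0.01 0 -0 -0.035; -2.13 -0.41 -0 0.001 -0 -0.036; -2.11 -0.48 -0.01 0 -0.001 -0.035
```

step_arm:
  increments: "-1 0.5 0 0 0 -0.036; -2 0.9 0 0 0 -0.036; -2 0.8 0 0 0 -0.036; -2 0.7 0 0 0 -0.036; -2.1 0.7 0 0 0 -0.036"

```text
time: 6.7
tool_pos: [0.545, 0.2062, 0.3557]
ee_rot: [-3.14, 0.001, 1.182]
wrist_force: [0.3, 0.4, -3.7]
width: 0.0149
```

step_arm:
  increments: "-2.1 0.6 0 0 0 -0.036; -2.1 0.5 0 0 0 -0.036; -2.1 0.4 0 0 0 -0.036; -2.1 0.4 0 0 0 -0.036; -2.2 0.3 0 0 0 -0.036"

```text
time: 7.2
tool_pos: [0.5326, 0.0983, 0.3559]
ee_rot: [-3.14, 0.001, 1.361]
wrist_force: [-0.1, -0.5, -4.5]
width: 0.0155
```

step_arm:
  increments: "-2.2 0.2 0 0 0 -0.036; -2.2 0.1 0 0 0 -0.036; -2.2 0 0 0 0 -0.036; -2.2 0 0 0 0 -0.036; -2.2 -0.1 0 0 0 -0.036"

```text
time: 7.7
tool_pos: [0.5192, -0.011, 0.356]
ee_rot: [-3.14, -0.0, 1.541]
wrist_force: [-0.2, 0.2, -4.6]
width: 0.0149
```

step_arm:
  increments: "-2.2 -0.2 0 0 0 -0.036; -2.2 -0.3 0 0 0 -0.036; -2.1 -0.3 0 0 0 -0.036; -2 -0.4 0 0 0 -0.036; -1 -0.2 0 0 0 -0.036"

```text
time: 8.2
tool_pos: [0.5081, -0.1073, 0.3558]
ee_rot: [-3.139, -0.0, 1.719]
wrist_force: [-0.4, -0.6, -4.0]
width: 0.0153
```

```bash
python3 plan.py .507 -.126 .29 1.717 5
```

```text
t 8.2 p [ 0.5081 -0.1073  0.3558] rot [-3.139 -0.     1.719] F [-0.36 -0.61 -4.01] w 0.0153 q6 -0.47
-0.37 -0.07 1.32 -0 -0 0; -0.37 -0.07 1.31 -0.001 -0 0.001; -0.36 -0.08 1.32 -0 -0 0; -0.37 -0.07 1.31 -0.001 -0 0.001; -0.36 -0.08 1.32 -0 -0 0
```

step_arm:
  increments: "0 0 1 0 0 0; 0 0 2 0 0 0; 0 0 2.2 0 0 0; 0 0 1.2 0 0 0; 0 0 0.4 0 0 0"

```text
time: 8.7
tool_pos: [0.5077, -0.1047, 0.2863]
ee_rot: [-3.137, -0.003, 1.72]
wrist_force: [-0.1, -0.4, -4.8]
width: 0.0153
```

step_arm:
  increments: "0 0 0 0 0 0; 0 0 0 0 0 0; 0 0 0 0 0 0"

```text
time: 9.0
tool_pos: [0.5093, -0.1057, 0.2905]
ee_rot: [3.139, 0.001, 1.72]
wrist_force: [-0.2, 0.2, -3.3]
width: 0.0154
```

```bash
cat > ov.py <<'E'
from fit import *
w=[(0,-.042,.1),(0,-.042,.12),(0,-.022,.1535),(0,.022,.1535),(0,.042,.12),(0,.042,.1)]
th=np.linspace(0,2*np.pi,60); lid=np.c_[.048*np.cos(th),.048*np.sin(th),0*th+.1]; bot=np.c_[.045*np.cos(th),.045*np.sin(th),0*th]
hk=[(-.065,0,.012),(-.022,0,0),(.022,0,0),(.047,0,.021)]
def draw(im,n,x,y,wd,ht,f,items):
    c=crop(im,x,y,wd,ht,f); c=(255*(c/255.)**.7).astype(np.uint8)
    for p,pts,col in items:
        u=((proj(n,pose(p,np.array(pts,float)))-[x,y]+.5)*f-.5).round().astype(np.int32); cv2.polylines(c,[u.reshape(-1,1,2)],False,col,1)
    return c
def view(fn,hook,pail,ws,wt):
    s=np.ascontiguousarray(snapshot("scene")[:,:,::-1]);t=np.ascontiguousarray(snapshot("top")[:,:,::-1]); cv2.imwrite(fn[:-4]+"_s.png",s);cv2.imwrite(fn[:-4]+"_t.png",t)
    I=[(pail,w,(0,0,255)),(pail,lid,(0,255,0)),(pail,bot,(255,0,255)),(hook,hk,(0,255,0))]
    cv2.imwrite(fn,np.hstack([draw(s,"scene",*ws,I),draw(t,"top",*wt,I)]))
E
python3 - <<'E'
from ov import *
o=get_obs(); p=o["tool_pos"]; print(o["time"],p.round(4),o["ee_rot"].round(3),o["wrist_force"].round(2))
view("pics/c8.png",[.525,-.2446,.235,1.72],[p[0],p[1],p[2]-.171,o["ee_rot"][2]],(135,145,133,110,3),(370,140,133,110,3))
E
```

```text
9.0 [ 0.5093 -0.1057  0.2905] [3.139e+00 1.000e-03 1.720e+00] [-0.17  0.18 -3.27]
```

View pics/c8.png

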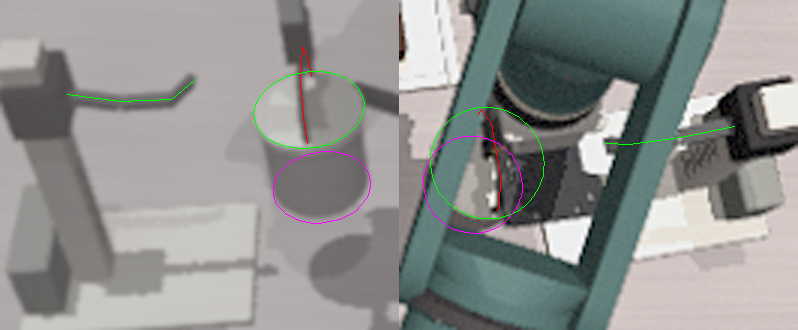

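The lifted pail matches the model in the scene view (lid centre about (310,110), bail (303,60)–(307,140)). The hook line matches in both views: tip (193,78), seat (130,100). I'll move in along the hook with the bar about 10 mm above the tip and the lid about 10 mm below the hook.

```bash
python3 plan.py .525 -.2446 .288 1.72 10
```

```text
t 9.1 p [ 0.5091 -0.1057  0.2902] rot [3.14e+00 1.00e-03 1.72e+00] F [-0.83  0.3  -3.78] w 0.0149 q6 -0.46
-1.4 -0.05 0.02 0 0 -0; -1.4 -0.05 0.02 0 0 -0; -1.4 -0.05 0.02 0 0 -0; -1.4 -0.05 0.02 0 0 -0; -1.4 -0.05 0.02 0 0 -0
-1.39 -0.05 0.03 0 0 -0; -1.4 -0.05 0.02 0 0 -0; -1.39 -0.05 0.03 0.001 0 -0; -1.4 -0.05 0.02 0 0 -0; -1.39 -0.04 0.03 0.001 0.001 -0
```

step_arm:
  increments: "-0.7 0 0.1 0 0 0; -1.4 -0.1 0.1 0 0 0; -1.4 0 0 0 0 0; -1.4 -0.1 0 0 0 0; -1 0 0 0 0 0"

```text
time: 9.6
tool_pos: [0.5154, -0.1663, 0.2868]
ee_rot: [-3.141, -0.0, 1.718]
wrist_force: [-0.5, 0.6, -4.4]
width: 0.0153
```

step_arm:
  increments: "-0.8 -0.1 0 0 0 0; -0.8 0 0 0 0 0; -0.8 -0.1 0 0 0 0; -0.8 0 0 0 0 0; -0.8 0 0 0 0 0"

```text
time: 10.1
tool_pos: [0.5196, -0.2046, 0.2872]
ee_rot: [3.141, -0.0, 1.72]
wrist_force: [0.4, 0.2, -3.8]
width: 0.0157
```

step_arm:
  increments: "-0.8 -0.1 0 0 0 0; -0.8 0 0 0 0 0; -0.8 0 0 0 0 0; -0.8 0 0 0 0 0; -0.4 0 0 0 0 0"

```text
time: 10.6
tool_pos: [0.5239, -0.2408, 0.2869]
ee_rot: [-3.141, 0.0, 1.719]
wrist_force: [-0.1, -0.5, -4.0]
width: 0.0152
```

step_arm:
  increments: "0 0 0 0 0 0; 0 0 0 0 0 0"

```text
time: 10.8
tool_pos: [0.5238, -0.2397, 0.2871]
ee_rot: [3.142, -0.001, 1.72]
wrist_force: [-0.4, 0.5, -4.4]
width: 0.0151
```

```bash
python3 plan.py .525 -.2446 .270 1.72 5
```

```text
t 10.8 p [ 0.5238 -0.2397  0.2871] rot [ 3.142e+00 -1.000e-03  1.720e+00] F [-0.44  0.45 -4.39] w 0.0151 q6 -0.68
-0.1 0.01 0.34 0 -0 -0; -0.1 0.01 0.34 0 -0 -0; -0.1 0.01 0.34 0 -0 -0; -0.1 0.01 0.35 0 -0 -0; -0.1 0 0.34 0 -0.001 -0
```

step_arm:
  increments: "-0.2 0 0.4 0 0 0; -0.2 0 0.5 0 0 0; 0 0 0.5 0 0 0; 0 0 0.5 0 0 0; 0 0 0.4 0 0 0"

```text
time: 11.3
tool_pos: [0.5242, -0.2436, 0.2633]
ee_rot: [-3.141, -0.001, 1.72]
wrist_force: [-0.7, 0.0, -4.9]
width: 0.0154
```

step_arm:
  increments: "0 0 0.3 0 0 0; 0 0 0.3 0 0 0; 0 0 0.3 0 0 0; 0 0 0.3 0 0 0; 0 0 0 0 0 0"

```text
time: 11.8
tool_pos: [0.5244, -0.2437, 0.2519]
ee_rot: [-3.141, -0.0, 1.72]
wrist_force: [0.2, -0.5, -3.4]
width: 0.0149
```

step_arm:
  increments: "0 0 0 0 0 0; 0 0 0 0 0 0"

```text
time: 12.0
tool_pos: [0.5245, -0.2439, 0.2525]
ee_rot: [3.141, 0.0, 1.72]
wrist_force: [0.0, -0.1, -3.2]
width: 0.0154
```

```bash
python3 - <<'E'
from ov import *
o=get_obs(); p=o["tool_pos"]; print(o["time"],p.round(4),o["ee_rot"].round(3),o["wrist_force"].round(2),o["wrist_torque"].round(2))
d=max(0,.235-(p[2]-.021)); print("dip est",d)
view("pics/c9.png",[.525,-.2446,.235-d,1.72],[p[0],p[1],p[2]-.171,o["ee_rot"][2]],(125,145,100,120,5),(420,130,60,120,5))
E
```

```text
12.0 [ 0.5245 -0.2439  0.2525] [3.141 0.    1.72 ] [ 0.02 -0.13 -3.23] [0.01 0.1  0.01]
dip est 0.0034831423096343406
```

View pics/c9.png

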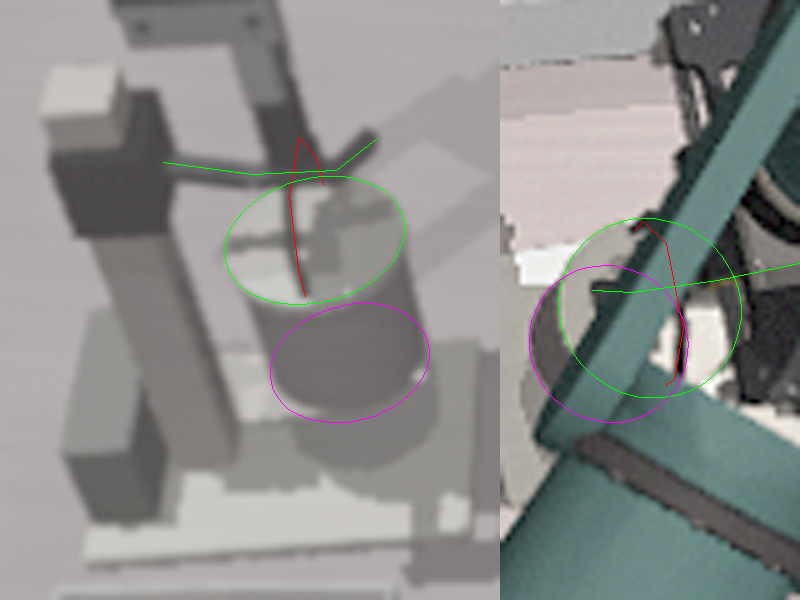

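The hook passes through the bail, with the wire and grip at (290,165) over the level seat. The tip at (370,135) is outside, and the force is starting to fall (−3.2 N against about −4.4 N). I'll keep lowering slowly, watching the force.

step_arm:
  increments: "0 0 0.2 0 0 0; 0 0 0.3 0 0 0; 0 0 0.3 0 0 0; 0 0 0.2 0 0 0; 0 0 0 0 0 0"

```text
time: 12.6
tool_pos: [0.5244, -0.2438, 0.2419]
ee_rot: [-3.142, -0.0, 1.72]
wrist_force: [-0.4, 0.1, -1.8]
width: 0.0148
```

step_arm:
  increments: "0 0 0.2 0 0 0; 0 0 0.2 0 0 0; 0 0 0.2 0 0 0; 0 0 0.1 0 0 0; 0 0 0 0 0 0"

```text
time: 13.1
tool_pos: [0.5244, -0.2439, 0.2351]
ee_rot: [3.141, -0.0, 1.72]
wrist_force: [0.2, 0.7, -0.8]
width: 0.0152
```

step_arm:
  increments: "0 0 0.1 0 0 0; 0 0 0.2 0 0 0; 0 0 0.1 0 0 0; 0 0 0.1 0 0 0; 0 0 0 0 0 0"

```text
time: 13.6
tool_pos: [0.5244, -0.2439, 0.2301]
ee_rot: [3.141, -0.0, 1.72]
wrist_force: [0.0, 0.1, -0.4]
width: 0.0153
```

step_arm:
  increments: "0 0 0.1 0 0 0; 0 0 0.1 0 0 0; 0 0 0 0 0 0"

```text
time: 13.9
tool_pos: [0.5244, -0.2438, 0.2281]
ee_rot: [3.142, -0.0, 1.72]
wrist_force: [-0.2, 1.3, 0.4]
width: 0.0152
```

step_arm:
  increments: "0 0 0 0 0 0"

```text
time: 14.0
tool_pos: [0.5245, -0.2438, 0.2282]
ee_rot: [3.141, -0.0, 1.72]
wrist_force: [0.2, 0.8, 0.1]
width: 0.0153
```

step_arm:
  increments: "0 0 0 0 0 0"

```text
time: 14.1
tool_pos: [0.5244, -0.2439, 0.2283]
ee_rot: [3.141, 0.0, 1.72]
wrist_force: [0.2, 0.1, 0.8]
width: 0.0153
```

step_arm:
  increments: "0 0 0 0 0 0"

```text
time: 14.2
tool_pos: [0.5245, -0.2439, 0.2282]
ee_rot: [3.141, 0.0, 1.72]
wrist_force: [-0.4, 0.1, 0.7]
width: 0.0152
```

The weight is fully on the scale. Open.

step_arm:
  increments: "0 0 0 0 0 0; 0 0 0 0 0 0; 0 0 0 0 0 0; 0 0 0 0 0 0; 0 0 0 0 0 0"
  claw: -1

```text
time: 14.7
tool_pos: [0.5244, -0.2439, 0.2281]
ee_rot: [-3.142, -0.0, 1.72]
wrist_force: [-0.8, 0.6, 0.8]
width: 0.0522
```

step_arm:
  increments: "0 0 0 0 0 0; 0 0 0 0 0 0; 0 0 0 0 0 0; 0 0 0 0 0 0; 0 0 0 0 0 0"

```text
time: 15.2
tool_pos: [0.5244, -0.2439, 0.2282]
ee_rot: [3.142, -0.0, 1.72]
wrist_force: [-0.1, -0.1, 1.3]
width: 0.0916
```

step_arm:
  increments: "0 0 -1 0 0 0; 0 0 -1 0 0 0; 0 0 -1.5 0 0 0; 0 0 -2 0 0 0; 0 0 -3 0 0 0"

```text
time: 15.7
tool_pos: [0.524, -0.2436, 0.3135]
ee_rot: [-3.14, -0.001, 1.72]
wrist_force: [-0.1, -0.5, -0.1]
width: 0.0941
```

step_arm:
  increments: "0 0 -4 0 0 0; 0 0 -4 0 0 0; 0 0 -3 0 0 0; 0 0 0 0 0 0; 0 0 0 0 0 0"

```text
time: 16.2
tool_pos: [0.5247, -0.244, 0.4244]
ee_rot: [3.139, 0.002, 1.72]
wrist_force: [0.2, 0.1, 0.1]
width: 0.0944
```

```bash
python3 plan.py .45 .05 .42 1.72 15
```

```text
t 16.2 p [ 0.5247 -0.244   0.4244] rot [3.139e+00 2.000e-03 1.720e+00] F [0.24 0.13 0.11] w 0.0944 q6 -0.68
2.01 -0.2 0.03 0 0 -0; 2.01 -0.2 0.02 0 0 -0; 2.01 -0.2 0.03 0 0 -0; 2.01 -0.2 0.02 0 0 -0; 2.01 -0.2 0.03 0 0 -0
2.01 -0.2 0.02 0 0 -0; 2.01 -0.2 0.03 0 0 -0; 2.01 -0.2 0.02 0 0 -0; 2.02 -0.2 0.03 0 0 -0; 2.01 -0.2 0.02 0 0 -0
2.02 -0.2 0.03 0 0 -0; 2.01 -0.21 0.02 0.001 0 -0; 2.02 -0.2 0.03 0 0.001 -0; 2.01 -0.21 0.03 0.001 0 -0; 2.02 -0.2 0.02 0 0.001 -0
```

step_arm:
  increments: "1.5 -0.2 0 0 0 0; 3 -0.3 0 0 0 0; 3 -0.3 0 0 0 0; 3 -0.3 0 0 0 0; 3 -0.3 0 0 0 0"

```text
time: 16.7
tool_pos: [0.4896, -0.1112, 0.4209]
ee_rot: [-3.138, -0.002, 1.72]
wrist_force: [0.3, 0.7, 0.0]
width: 0.0938
```

step_arm:
  increments: "3 -0.3 0 0 0 0; 3 -0.3 0 0 0 0; 3 -0.3 0 0 0 0; 3 -0.3 0 0 0 0; 1.5 0 0 0 0 0"

```text
time: 17.2
tool_pos: [0.4572, 0.0212, 0.4217]
ee_rot: [-3.139, -0.001, 1.722]
wrist_force: [0.2, -0.2, -0.0]
width: 0.0942
```

step_arm:
  increments: "0 0 0 0 0 0; 0 0 0 0 0 0; 0 0 0 0 0 0; 0 0 0 0 0 0; 0 0 0 0 0 0"

```text
time: 17.7
tool_pos: [0.4588, 0.0186, 0.4228]
ee_rot: [-3.141, -0.0, 1.718]
wrist_force: [0.2, -0.2, 0.5]
width: 0.0939
```

```bash
python3 - <<'E'
from ov import *
d=.0275
view("pics/c10.png",[.525,-.2446,.235-d,1.72],[.5245,-.2439,.085-d,1.72],(125,145,100,150,4),(400,130,100,150,4))
a=cv2.imread("pics/c10_s.png").astype(int)[150:270,130:240]
m=[]
for _ in range(8):
    b=snapshot("scene")[:,:,::-1].astype(int)[150:270,130:240]; m.append(np.abs(b-a).max())
print(m); b=snapshot("top")[:,:,::-1]
w=np.abs(b.astype(int)-cv2.imread("pics/top0.png"))[150:205,285:340]; print("wide pail change",w.max(),w.mean())
E
```

```text
[np.int64(3), np.int64(4), np.int64(4), np.int64(4), np.int64(3), np.int64(3), np.int64(3), np.int64(3)]
wide pail change 202 53.63526170798898
```

View pics/c10.png

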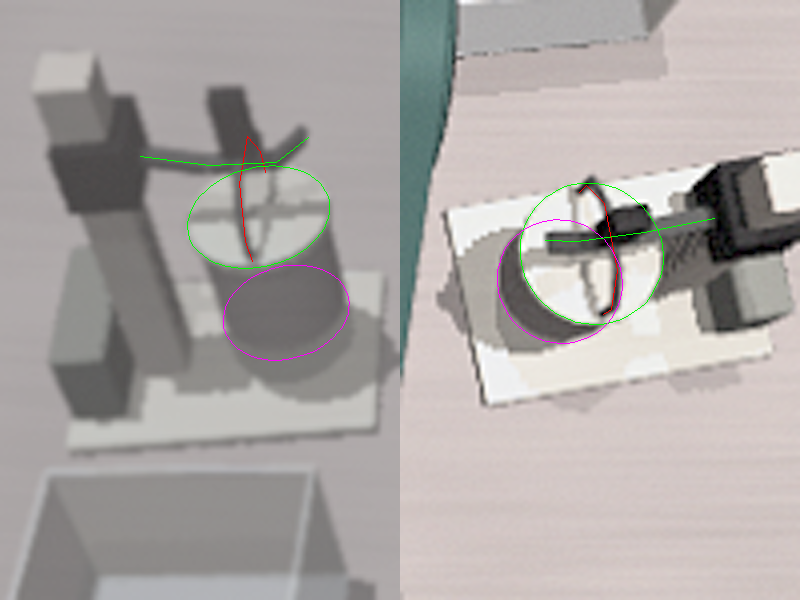

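The last picture shows the pail hanging upright on the level seat (scene grip (230,115), lid centre (258,217)), on the modelled dip of about 27 mm and clear of the gripper. I'll do one more stillness check over a longer interval and a scene-view check of the wide pail, then hand in.

step_arm:
  increments: "0 0 0 0 0 0; 0 0 0 0 0 0; 0 0 0 0 0 0; 0 0 0 0 0 0; 0 0 0 0 0 0"

```text
time: 18.75
tool_pos: [0.4586, 0.0193, 0.4232]
ee_rot: [3.141, -0.0, 1.72]
wrist_force: [0.5, 0.3, 0.6]
width: 0.0936
```

```bash
python3 - <<'E'
from ov import *
b=snapshot("scene")[:,:,::-1]; a=cv2.imread("pics/c10_s.png"); z=cv2.imread("pics/scene0.png")
print("still",np.abs(b.astype(int)-a)[150:270,130:240].max())
T=z[225:285,290:350]; r=cv2.matchTemplate(np.ascontiguousarray(b[215:295,280:360]),T,cv2.TM_CCOEFF_NORMED); print("wide shift",cv2.minMaxLoc(r)[1],np.subtract(cv2.minMaxLoc(r)[3],10))
print(get_obs()["time"],get_obs()["wrist_force"].round(2)); print(close_job())
E
```

```text
still 4
wide shift 0.8795608878135681 [0 0]
18.8 [ 0.17 -0.47  0.62]
the job is handed in; nothing more can be done
None
```

The tall grey pail now hangs by its bail on the scale hook. I gripped it by the block, brought it in over the hook tip and lowered it in 1–3 mm steps until the wrist force was about zero. Then I opened the gripper, backed off about 0.3 m and handed the job in at 18.8 s.

**Last checks that passed:**
- **Dip:** about 27 mm, worked out from the gripper height, well short of the 70 mm stop.
- **Stillness:** pictures over more than 0.5 s differed only by noise (at most 4 grey levels).
- **Bail:** the last picture shows it over the level part of the hook, and the overlay fits to within a few millimetres.
- **Wide pail:** it shows a 0-pixel shift in the scene view.

**Checks that disagreed:**
- **Fingertips:** before the grasp they looked about 25 mm higher in the picture than the reported tool position. The grip width (15–16 mm), the pail's weight and the pail overlay all fitted, so it did not affect the job.
- **Wide pail, top view:** the picture difference was useless because the arm was in the way, so I used the scene view. The match there was 0.88, and changed shadows probably explain why it was not higher.

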